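# Turn the wrongly fitted idler roller end for end

## Robot

A 7-joint arm with a two-finger parallel gripper is mounted at the origin on the work surface. World frame = base frame: x ahead of the robot, y to its left, z up, the work surface at z = 0. Lengths are in m, angles in degrees, forces in N, time in s.
With the tool pointing down it reaches from about 0.425 to 0.875 m from the base axis. Payload 4.7 kg.
Tool frame: the origin (TCP) lies midway between the tips of the shut fingers; the grasp point (between the pads) lies 19 mm behind it; z points along the fingers, y is the direction in which the jaws open and shut (so a half turn about z gives the same grasp; the last joint's range is limited). The gripper opens to 87 mm and grips with 3 to 60 N. Pads are 19 mm wide; open, the fingers measure 117 mm over their backs; the gripper's body (75 mm by 190 mm) begins 51 mm behind the grasp point.
Start: joints at [-74.593, 18.392, -4.016, 83.108, 1.295, 78.541, -3.26], TCP at [0.164, 0.629, 0.223] pointing down, gripper open.
Joint ranges: [-163.93, 163.93], [-17.29, 119.83], [-79.2, 71.16], [3.27, 140.29], [-89.18, 269.18], [5.43, 117.66], [-154.24, 154.24]. Speed limits (degrees/s): [147.25, 147.25, 180, 180, 180, 180, 180].

## Interface

Orientations are given as [roll, pitch, yaw] about the fixed x, y, z axes, in that order (R = Rz(yaw) Ry(pitch) Rx(roll)).
In Python, from cell import env gives the robot as it stands.
- The arm moves only by the tool apply_moves, never from a script. Its argument "targets" is a list of rows, each a list of 2 entries, a list of its own where there are three numbers: the shift along the world's x, y, z in mm, then the turn, a rotation vector about the world's x, y, z in rad. A call has 1 to 8 rows; each row is the pose to reach, as a shift and turn from the pose commanded when the call began; what a row does not reach only later rows make up. A row lasts 1/10 s, in which the tool goes at most 50 mm and 8.59 degrees, less where a joint would pass 70% of its speed; a pose out of reach is approached as far as the arm can. A call with a gripper value outside its range is refused whole. "hand" is the finger opening in mm, from 0 to 87, set as the call begins (left out, the last holds). The fingers move at their own pace and stop on an object; "squeeze" is the grip in N (left out, the last holds). Time passes only in rows, so rows that repeat a pose let the fingers close. It gives the time, the measured TCP pose, the force and the opening at its end, in the units of the state.
- env.get_obs(): the state, without advancing time (a new reading comes with each control period).
- env.read_camera(name): name is "side" or "top" or "wrist"; returns a dict with "image" (400x640x3 uint8, red, green, blue), "camera_matrix" (3x3 intrinsics, pixels), "camera_from_world" (4x4, takes a point from world to camera coordinates); the wrist camera has in their place "mount" (4x4, takes a point from camera to tool coordinates, whose origin is the TCP and whose axes are the flange's). Camera axes: x right, y down, z forward; pixel columns grow to the right and rows downward; lengths in m; the calibration is good to about 2 mm. A picture is of the moment at which its call begins: read the wrist's pose just before it. There is no depth.
- env.sign_off(): hands the job in, once; it reports no verdict.
Trained networks look in a picture, given as the dict that the camera call returned (one of the last four; its "shot" number tells which), for a name from the list of things; names that differ only in an ending like _2 or _b are one class to them, and where a whole thing is asked for, a point or a joint stands for the part that bears it (a point fixed in the world has none). Each returns a list of dicts, best first, with "conf" (0 to 1); they miss things now and then, are a little off and sometimes report something else, mostly with a low value. They report only what shows in the picture. A call takes as long as a camera call. They do not tell look-alikes from the thing itself.
- env.regions_of(picture, target): "region" (400x640 bool, what is visible of it) and "rect" ([left, top, right, bottom] in pixels, round what is visible of it).
The state is a dict: "time_s": time; "qpos": joint angles; "joint_velocities": joint speeds; "effort": joint torques, N m; "tool_pos": TCP position; "tool_rot": TCP orientation; "force": force on the tool from outside, world axes, zero at the start; "wrist_torque": the same for the moment, N m; "grip_width": finger opening in m.
Only numpy, scipy, OpenCV 4.12 (cv2) and the standard library are available. Lean on these libraries where they do the work, as an engineer would, in place of code of your own. Each camera call takes 0.05 s, during which the arm holds its last target. There are 200 camera calls.

## Task

One of the feeder's two idler rollers has been fitted the wrong way round: its flanged end is at the spring plunger instead of at the keeper, as on its neighbour. Push it endways against its plunger until it is free of the keeper's lip, lift it out, turn it end for end without striking the guide posts, the sensor or the other roller, and fit it back fully home in the same notches, with its flanged end under the keeper. Leave the other roller and the things lying around the feeder where they are.

Things in the scene. Friction and masses are not known exactly. Their poses are not given: they have to be found in the camera images.
- feeder: feeder: black base plate 360x260x12 mm, two aluminium side plates along x, tops 110 mm up. Origin under its middle on the deck, z up. Roller axes along y, 100 mm up, at x = -65 mm (left) and +65 mm (right). Keeper-side plate y 78 to 90 mm, spring-side y -102 to -78 mm. Open-topped V notches take the journals: mouth 26 mm, 16 mm wide from 5 mm above the axis down
- roller_a: idler roller: white body 40 mm dia x 120 mm, coaxial steel journals 12 mm dia x 30 mm at both ends (180 mm overall); at one end only a flange 54 mm dia x 6 mm, outer face flush with the body's end. 0.22-0.37 kg. Origin mid-length on the axis, y along it to the flanged end; may be rolled about y. Starts home in either station, wrong way round: flange at the spring side
- roller_b: idler roller: white body 40 mm dia x 120 mm, coaxial steel journals 12 mm dia x 30 mm at both ends (180 mm overall); at one end only a flange 54 mm dia x 6 mm, outer face flush with the body's end. 0.22-0.37 kg. Origin mid-length on the axis, y along it to the flanged end; may be rolled about y. In the other station, right way round: flange to the keeper
- roller_a_flange_tip (a point): centre of the end face of roller_a's journal at the flanged end (90 mm from its origin along +y). Axes as roller_a
- roller_a_plain_tip (a point): centre of the end face of roller_a's other journal (90 mm from its origin along -y). Axes as roller_a
- left_stop (a point): left station, keeper end: where the journal's end bears on the steel keeper when home. Axes as feeder. The keeper (44 mm wide in x) has a lip over the last 5 mm of the seated journal (its edge 5 mm in -y of this point; from 8 to 13 mm above the axis): no lifting straight out; push the roller 5 to 10 mm in -y from home, against the plunger, to pass it
- left_spring (a point): left station, spring end: where the other journal's end lies when home, 180 mm in -y of left_stop. Axes as feeder. Flat plunger, 10 mm dia, on the axis, pushes +y: 5 N starting, 7 N at home, 12 N bottomed; its end is 4 mm in +y of here when free, 10 mm in -y bottomed. Free, it blocks a roller lowered level: this end goes in first, roller tilted
- right_stop (a point): right station, keeper end: where the journal's end bears on the steel keeper when home. Axes as feeder. The keeper (44 mm wide in x) has a lip over the last 5 mm of the seated journal (its edge 5 mm in -y of this point; from 8 to 13 mm above the axis): no lifting straight out; push the roller 5 to 10 mm in -y from home, against the plunger, to pass it
- right_spring (a point): right station, spring end: where the other journal's end lies when home, 180 mm in -y of right_stop. Axes as feeder. Flat plunger, 10 mm dia, on the axis, pushes +y: 5 N starting, 7 N at home, 12 N bottomed; its end is 4 mm in +y of here when free, 10 mm in -y bottomed. Free, it blocks a roller lowered level: this end goes in first, roller tilted
- guide_posts: two fixed upright web guide posts, white sleeves on steel pins, 22 mm in diameter at most, tops 135 mm above the deck, at x = 0, y = +45 and -45 mm in the feeder's frame (this body's frame is the same as feeder's). A roller turned at working height would hit them
- sensor: fixed black fork sensor 30 x 24 x 30 mm on an aluminium bracket, centre x = 127 mm, y = 45 mm in the feeder's frame, bracket back to x = 145 mm, y from 30 to 60 mm, top 137 mm above the deck (this body's frame is the same as feeder's)
- puck: loose black carrier puck, 60 mm in diameter, 26 mm high; origin under its centre. Bystander on the deck beside the feeder
- bottle: loose white plastic bottle, 38 mm in diameter, 75 mm high; origin under its centre. Bystander on the deck beside the feeder
- wrench: loose steel wrench, 160 mm long, lying along its x; origin on its underside near the middle. Bystander on the deck beside the feeder
Mind the look-alikes: they are no part of the job. Leave any green, orange or red look-alike of the roller_a alone.

How it is judged (in metres and radians):
At the end, for the whole second after the job is handed in: roller_a lies at rest in its own station the right way round: the tip of its flanged end within 4 mm of that station's stop point and the tip of its plain end within 4 mm of the spring point; roller_b within 4 mm of where it was (((distance between roller_a_flange_tip and left_stop below 0.004 m and distance between roller_a_plain_tip and left_spring below 0.004 m) or (distance between roller_a_flange_tip and right_stop below 0.004 m and distance between roller_a_plain_tip and right_spring below 0.004 m)) and linear speed of roller_a below 0.02 m/s and angular speed of roller_a below 0.3 rad/s and distance of roller_b from where it was at the start of the episode below 0.004 m); the robot touches nothing.
It fails at once if the roller strikes a guide post, the sensor or the other roller (over 2 N) (contact force between roller_a and guide_posts above 2 N or contact force between roller_a and sensor above 2 N or contact force between roller_a and roller_b above 2 N).
It fails at once if the robot strikes a guide post, the sensor or the other roller (over 2 N) (contact force between any of the arm, the fingers and guide_posts above 2 N or contact force between any of the arm, the fingers and sensor above 2 N or contact force between any of the arm, the fingers and roller_b above 2 N).
It fails at once if the puck, the bottle or the wrench is moved by more than 10 mm (distance of any of puck, bottle, wrench from where it was at the start of the episode above 0.01 m).
It also fails if it takes over 59 s, if anything falls off the work surface, if the arm or the gripper's body presses on something with over 40 N, if the wrist force passes 120 N, or if a joint passes its speed limit or range.

## Working session

There is one attempt and no reset: what is moved stays moved. The work goes in short steps, Python scripts to look and compute and a tool call to move; the robot and the scene stay as the last step left them, time stands still between calls to the robot, and variables do not carry over. Pictures are saved under pics/ and viewed, about 8 in all and at most 12, crops included, and the job is handed in when it is done.

Besides the shell and the picture viewer there is one more tool, called after "Call:" in YAML: its name, and indented under it one key for each argument. apply_moves: Moves the arm, as the interface text tells. Its arguments: {"type":"object","properties":{"targets":{"type":"array","items":{"type":"array"}},"hand":{"type":"number"},"squeeze":{"type":"number"}},"required":["targets"]}

```bash
ls; mkdir -p pics
python3 - <<'E'
from cell import env
import cv2, numpy as np, pickle
o=env.get_obs(); print(o)
D={}
for n in ("top","side"):
    p=env.read_camera(n); D[n]=p
    cv2.imwrite(f"pics/{n}0.png",p["image"][:,:,::-1])
    print(n,p["camera_matrix"].round(1).tolist(),p["camera_from_world"].round(4).tolist())
    for t in ("feeder","roller_a","guide_posts","sensor","puck","bottle","wrench"):
        for r in env.regions_of(p,t)[:3]:
            print(t,round(r["conf"],2),np.round(r["rect"]).tolist(), int(r["region"].sum()))
pickle.dump(D,open("d0.pkl","wb"))
E
```

```text
pics
{'time_s': 0.0, 'qpos': array([-74.59435223,  18.43846901,  -4.01381925,  83.17581758,
         1.29537378,  78.54143787,  -3.26147979]), 'joint_velocities': array([-0.08590236, -0.06196774, -0.04975599,  0.00913952, -0.0083713 ,
        0.14762819, -0.0713718 ]), 'effort': array([ 5.05238149e-04, -4.91290605e+01, -4.03340813e-01, -3.12524414e+01,
       -6.37893146e-02,  4.37620562e-02,  1.81438586e-04]), 'tool_pos': array([0.16374848, 0.62845181, 0.22145997]), 'tool_rot': array([-1.79889535e+02,  6.76649707e-03,  1.65401099e+02]), 'force': array([-0.08436304,  0.04122811, -0.48861593]), 'wrist_torque': array([-0.03492889,  0.02064169, -0.03217383]), 'grip_width': 0.08698566610493426}
top [[388.4, 0.0, 321.9], [0.0, 388.4, 196.9], [0.0, 0.0, 1.0]] [[0.0908, -0.9959, -0.0025, 0.0046], [-0.9719, -0.088, -0.2185, 0.6051], [0.2174, 0.0223, -0.9758, 0.9844], [0.0, 0.0, 0.0, 1.0]]
feeder 0.77 [300.0, 159.0, 440.0, 264.0] 10316
roller_a 0.97 [332.0, 166.0, 355.0, 229.0] 834
roller_a 0.87 [385.0, 170.0, 404.0, 239.0] 814
roller_a 0.71 [275.0, 270.0, 310.0, 333.0] 839
guide_posts 0.53 [
[... 264 characters left out ...]
ench 0.52 [386.0, 173.0, 405.0, 237.0] 834
side [[435.2, 0.0, 329.8], [0.0, 435.2, 199.0], [0.0, 0.0, 1.0]] [[0.8988, -0.4382, -0.0075, -0.4913], [-0.3139, -0.6318, -0.7087, 0.2747], [0.3058, 0.6394, -0.7055, 0.8482], [0.0, 0.0, 0.0, 1.0]]
feeder 0.73 [279.0, 166.0, 451.0, 350.0] 16020
roller_a 0.81 [218.0, 286.0, 284.0, 355.0] 1488
roller_a 0.74 [391.0, 160.0, 433.0, 192.0] 718
roller_a 0.69 [223.0, 157.0, 265.0, 197.0] 774
guide_posts 0.59 [338.0, 210.0, 387.0, 259.0] 621
sensor 0.71 [407.0, 247.0, 422.0, 295.0] 686
sensor 0.52 [421.0, 198.0, 438.0, 227.0] 387
puck 0.59 [396.0, 343.0, 432.0, 378.0] 907
bottle 0.7 [418.0, 201.0, 436.0, 228.0] 393
wrench 0.67 [308.0, 170.0, 360.0, 194.0] 350
```

Run:
```python
import cv2
a=cv2.imread("pics/top0.png")[120:345,240:500]; b=cv2.imread("pics/side0.png")[130:390,200:460]
a=cv2.resize(a,(390*1,int(225*1.5)),interpolation=cv2.INTER_CUBIC)
a=cv2.resize(cv2.imread("pics/top0.png")[120:345,240:500],None,fx=3,fy=2.6666667,interpolation=cv2.INTER_CUBIC)
b=cv2.resize(b,None,fx=2.3,fy=2.3,interpolation=cv2.INTER_CUBIC)
cv2.imwrite("pics/t1.png",cv2.resize(cv2.imread("pics/top0.png")[120:345,240:500],None,fx=2.6,fy=2.6,interpolation=cv2.INTER_CUBIC)); cv2.imwrite("pics/s1.png",b)
```

```text
(no output)
```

View pics/t1.png

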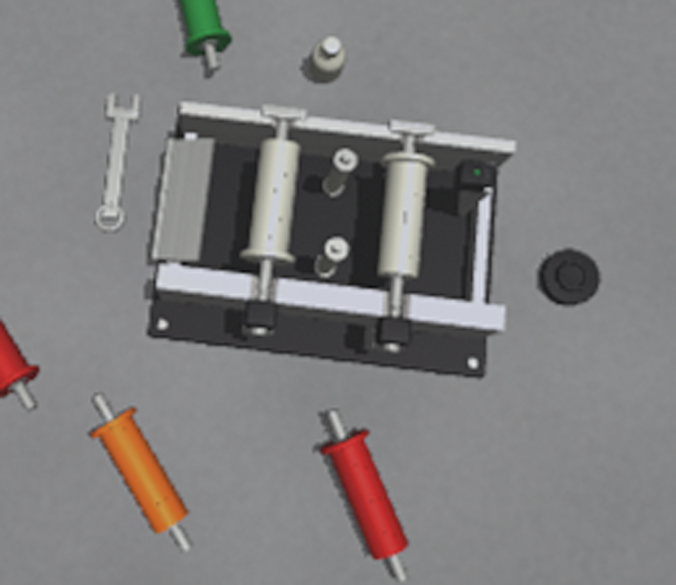

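View pics/s1.png

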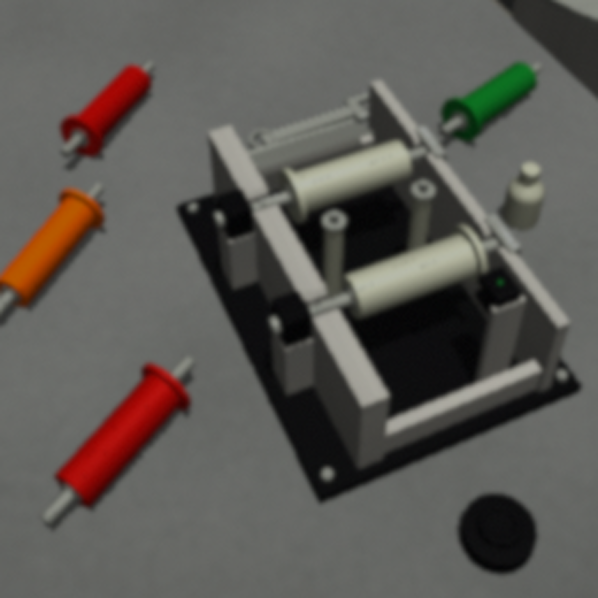

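Roller_a is the left one (t1 ≈ (272,198), flange at its lower, spring end (265,255)); the sensor at (475,172) marks +x, and the keeper plate is at the top. I'll fit the feeder pose to corners and post tops.

```bash
cat > h.py <<'E'
import numpy as np, pickle
from scipy.optimize import least_squares
def F(p):
    c,s=np.cos(p[2]),np.sin(p[2]); T=np.eye(4); T[:2,:2]=[[c,-s],[s,c]]; T[:2,3]=p[:2]; return T
def proj(c,X):
    K,M=c["camera_matrix"],c["camera_from_world"]
    q=(M@np.c_[X,np.ones(len(X))].T)[:3]; q=K@q; return (q[:2]/q[2]).T
def tf(p,X): return (F(p)@np.c_[X,np.ones(len(X))].T)[:3].T
E
python3 - <<'E'
from h import *
D=pickle.load(open("d0.pkl","rb"))
P=dict(pa=(0,45,135),pb=(0,-45,135),c00=(-180,-130,12),c10=(180,-130,12),c11=(180,130,12),
 ab=(-65,60,100),fa=(-65,-60,100),kl=(-65,84,110),sl=(-65,-90,110))
t=dict(pa=(346,158),pb=(337,248),c00=(148,336),c10=(485,377))
s=dict(pa=(423,186),pb=(335,217),c10=(320,500),c00=(178,207),c11=(580,388))
def res(p,v=False):
    out=[]
    for c,d,k,o in((D["top"],t,2.6,(240,120)),(D["side"],s,2.3,(200,130))):
        X=tf(p,np.array([P[n] for n in d])/1000.); u=proj(c,X)-(np.array(list(d.values()))/k+o)
        if v: print(dict(zip(d,u.round(1).tolist())))
        out.append(u.ravel())
    return np.concatenate(out)
r=least_squares(res,[.6,-.1,-1.5],loss="soft_l1"); p=r.x; print(p[:2],np.degrees(p[2])); res(p,1)
np.save("p.npy",p)
for n,X in dict(stop=(-65,90-0,100),mid=(-65,0,100),right=(65,0,100)).items(): print(n,tf(p,np.array([X])/1000.).round(4))
E
```

```text
[ 0.58698441 -0.06871691] -92.32446845651565
{'pa': [0.6, 3.4], 'pb': [0.4, 3.5], 'c00': [-0.0, -1.5], 'c10': [0.3, 0.0]}
{'pa': [-2.7, 0.3], 'pb': [-3.9, 0.1], 'c10': [1.0, -0.8], 'c00': [0.9, -1.7], 'c11': [3.0, -0.5]}
stop [[ 0.6795 -0.0074  0.1   ]]
mid [[ 0.5896 -0.0038  0.1   ]]
right [[ 0.5843 -0.1337  0.1   ]]
```

Run:
```python
from h import *
D=pickle.load(open("d0.pkl","rb"))
P=dict(pa=(0,45,135),pb=(0,-45,135),c00=(-180,-130,12),c10=(180,-130,12),c11=(180,130,12),
 sa=(-65,-102,100))
t=dict(pa=(346,158),pb=(337,248),c00=(148,336),c10=(485,377))
s=dict(pa=(423,186),pb=(335,217),c10=(320,500),c00=(178,207),c11=(580,388))
def res(p,v=False):
    out=[]
    for c,d,k,o in((D["top"],t,2.6,(240,120)),(D["side"],s,2.3,(200,130))):
        X=tf(p,np.array([P[n] for n in d])/1000.)+[0,0,p[3]]; u=proj(c,X)-(np.array(list(d.values()))/k+o)
        if v: print(dict(zip(d,u.round(1).tolist())))
        out.append(u.ravel())
    return np.concatenate(out)
r=least_squares(res,[.6,-.1,-1.5,0],loss="soft_l1"); p=r.x; print(p[:2],np.degrees(p[2]),p[3]); res(p,1)
# posts only, z=0
def r2(p): 
    u=res([*p,0]); return u[[0,1,2,3,8,9,10,11]]
def r3(p):
    u=res([*p,0]); return u[[4,5,6,7,12,13,14,15,16,17]]
for f in (r2,r3):
    q=least_squares(f,[.6,-.1,-1.5]); print(q.x[:2],np.degrees(q.x[2]),q.fun.round(1))
# triangulate posts
for i,n in enumerate(("pa","pb")):
    g=lambda X:np.r_[proj(D["top"],X[None])[0]-(np.array(t[n])/2.6+(240,120)),proj(D["side"],X[None])[0]-(np.array(s[n])/2.3+(200,130))]
    q=least_squares(g,[.6,-.06,.13]);print(n,q.x,q.fun.round(1))
```

```text
[ 0.58767884 -0.06814338] -92.25810280595007 -0.0022561214032391997
{'pa': [0.3, 3.4], 'pb': [0.1, 3.3], 'c00': [-0.1, -1.6], 'c10': [-0.1, -0.3]}
{'pa': [-2.6, 0.7], 'pb': [-3.7, 0.5], 'c10': [1.3, -0.6], 'c00': [1.1, -1.3], 'c11': [2.9, -0.4]}
[ 0.59463031 -0.06881735] -91.44050281870366 [ 0.6  0.5  0.9  0.5  0.4 -1.1 -0.3 -0.9]
[ 0.58342356 -0.06838677] -92.05567242202675 [-0.1  0.1  0.3  1.  -0.3 -0.  -0.8 -1.   1.6 -0.4]
pa [ 0.64089198 -0.06853958  0.13021198] [-0.2  0.5  0.4 -0.1]
pb [ 0.55152117 -0.06589596  0.1294872 ] [-0.   0.1  0.  -0. ]
```

Call:
apply_moves:
  targets:
    - [[426,-640,108],[0,0,0.22]]
    - [[426,-640,108],[0,0,0.22]]
    - [[426,-640,108],[0,0,0.22]]
    - [[426,-640,108],[0,0,0.22]]
    - [[426,-640,108],[0,0,0.22]]
    - [[426,-640,108],[0,0,0.22]]
    - [[426,-640,108],[0,0,0.22]]
    - [[426,-640,108],[0,0,0.22]]
  hand: 87

```text
time_s: 1.6
tool_pos: [0.3842, 0.2974, 0.2789]
tool_rot: [179.9, 0.0, 178.0]
force: [0.5, 0.7, -0.1]
grip_width: 0.087
```

Call:
apply_moves:
  targets:
    - [[205,-310,50],[0,0,0]]
    - [[205,-310,50],[0,0,0]]
    - [[205,-310,50],[0,0,0]]
    - [[205,-310,50],[0,0,0]]
    - [[205,-310,50],[0,0,0]]
    - [[205,-310,50],[0,0,0]]
    - [[205,-310,50],[0,0,0]]
    - [[205,-310,50],[0,0,0]]

```text
time_s: 2.4
tool_pos: [0.5898, -0.016, 0.3291]
tool_rot: [-179.9, 0.1, 177.7]
force: [-0.3, 0.1, 0.0]
grip_width: 0.0872
```

```bash
cat >> h.py <<'E'
from scipy.spatial.transform import Rotation as Rn
def wcam(env):
    o=env.get_obs(); p=env.read_camera("wrist")
    T=np.eye(4); T[:3,:3]=Rn.from_euler("xyz",o["tool_rot"],degrees=True).as_matrix(); T[:3,3]=o["tool_pos"]
    p["camera_from_world"]=np.linalg.inv(T@p["mount"]); return o,p
E
python3 - <<'E'
from h import *
from cell import env
import cv2
o,p=wcam(env); print(o["tool_pos"],o["tool_rot"],o["qpos"]); print(p["mount"].round(4).tolist(),p["camera_matrix"].round(1).tolist())
for t in ("roller_a","guide_posts"):
    for r in env.regions_of(p,t)[:3]: print(t,round(r["conf"],2),np.round(r["rect"]).tolist())
pickle.dump(p,open("w1.pkl","wb")); cv2.imwrite("pics/w1.png",p["image"][:,:,::-1])
E
```

```text
[ 0.58977894 -0.01595764  0.32908654] [-1.79869413e+02  1.19018156e-01  1.77691608e+02] [-29.24681413   9.87302914  32.82123241  83.20250202  -5.20600151
  88.36171066  91.01579309]
[[0.0002, -0.9639, -0.2662, 0.0714], [1.0, 0.0001, 0.0002, 0.0002], [-0.0002, -0.2662, 0.9639, -0.1624], [0.0, 0.0, 0.0, 1.0]] [[308.9, 0.0, 319.6], [0.0, 308.9, 199.0], [0.0, 0.0, 1.0]]
roller_a 0.98 [236.0, 0.0, 272.0, 29.0]
roller_a 0.86 [376.0, 288.0, 411.0, 320.0]
roller_a 0.76 [495.0, 3.0, 568.0, 102.0]
guide_posts 0.92 [268.0, 130.0, 298.0, 228.0]
```

View pics/w1.png

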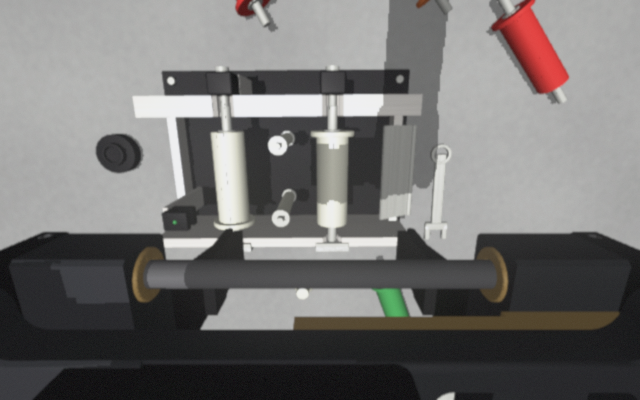

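w1 shows roller_a at columns 317–347, rows 130–226 (flange at row ~134), spring plate rows 95–117, keeper plate at rows ~237–247, post tops at about (277,146) and (281,216). Refining with edges.

Run:
```python
from h import *
import cv2
p=pickle.load(open("w1.pkl","rb")); g=cv2.cvtColor(p["image"],cv2.COLOR_RGB2GRAY).astype(float)
def sub(v,i0): # strongest edges
    d=np.convolve(v,[1,0,-1],"same")[1:-1]/2; k=[i for i in range(1,len(d)-1) if abs(d[i])>12 and abs(d[i])>=abs(d[i-1]) and abs(d[i])>abs(d[i+1])]
    out=[]
    for i in k:
        a,b,c=np.abs(d[i-1:i+2]); out.append((round(i0+1+i+.5*(a-c)/(a-2*b+c),1),round(d[i])))
    return out
for c in (270,300,365): print("col",c,sub(g[80:260,c-2:c+3].mean(1),80))
for c in (332,): print("col",c,sub(g[60:260,c-1:c+2].mean(1),60))
for r in (106,122,145,165,185,205,220,230,246): print("row",r,sub(g[r-1:r+2,205:370].mean(0),205))
im=cv2.resize(p["image"][60:260,200:380],None,fx=3,fy=3,interpolation=cv2.INTER_CUBIC); cv2.imwrite("pics/w1z.png",im[:,:,::-1])
```

```text
col 270 [(np.float64(94.3), 65), (np.float64(116.7), -67), (np.float64(137.2), 34), (np.float64(152.4), -34), (np.float64(214.3), 16), (np.float64(237.4), 49), (np.float64(246.4), -24)]
col 300 [(np.float64(94.1), 65), (np.float64(116.2), -62), (np.float64(237.1), 51), (np.float64(246.4), -24)]
col 365 [(np.float64(93.4), 66), (np.float64(115.8), -67), (np.float64(236.9), 51), (np.float64(245.9), -23)]
col 332 [(np.float64(64.7), 20), (np.float64(70.1), -61), (np.float64(94.4), 60), (np.float64(132.2), 18), (np.float64(148.3), -23), (np.float64(199.7), 27), (np.float64(240.8), -30), (np.float64(243.3), 33), (np.float64(251.0), -19)]
row 106 [(np.float64(211.4), -26), (np.float64(216.8), -32), (np.float64(220.7), 32), (np.float64(226.7), -24), (np.float64(230.3), 32), (np.float64(321.8), -20), (np.float64(325.3), -15), (np.float64(329.6), 26), (np.float64(334.4), -22), (np.float64(337.1), 16), (np.float64(342.9), 13)]
row 122 [(np.float64(221.4), 50), (np.float64(229.8), -31), (np.float64(327.4), 46), (np.float64(336.5), -44)]
row 145 [(np.float64(211.4), 48), (np.float64(243.9), -26)
[... 350 characters left out ...]
 [(np.float64(215.3), 53), (np.float64(246.7), -23), (np.float64(316.5), 22), (np.float64(346.9), -30)]
row 205 [(np.float64(217.2), 56), (np.float64(248.0), -20), (np.float64(278.0), 15), (np.float64(316.7), 43), (np.float64(346.5), -34)]
row 220 [(np.float64(219.0), 42), (np.float64(244.9), -16), (np.float64(271.6), 48), (np.float64(281.9), -24), (np.float64(284.4), 20), (np.float64(289.0), -52), (np.float64(317.1), 35), (np.float64(345.4), -24)]
row 230 [(np.float64(224.8), -27), (np.float64(232.0), 53), (np.float64(238.7), -17), (np.float64(327.8), 37), (np.float64(335.1), -37)]
row 246 [(np.float64(211.3), -35), (np.float64(242.9), 67), (np.float64(249.8), -23), (np.float64(252.3), 14)]
```

View pics/w1z.png

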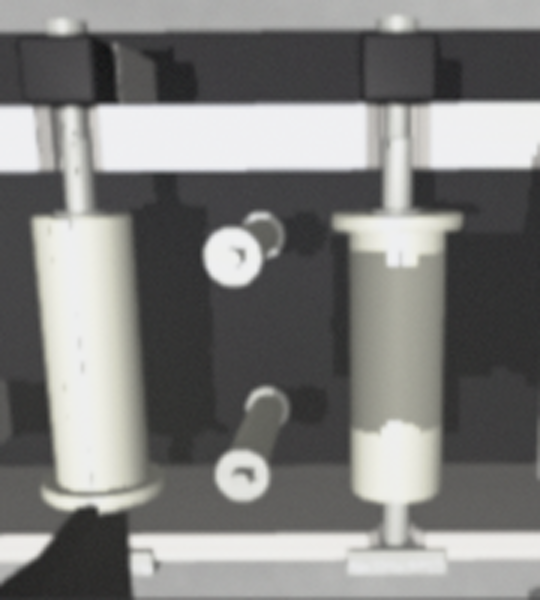

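Run:
```python
from h import *
D=pickle.load(open("d0.pkl","rb")); p=pickle.load(open("w1.pkl","rb"))
L=[(-102,270,94.3),(-102,365,93.4),(-78,270,116.7),(-78,365,115.8),(78,270,237.4),(78,365,236.9),(90,270,246.4),(90,365,246.0)]
V=[(-65,122,331.95),(-65,175,331.8),(-65,230,331.45),(65,122,225.6),(65,175,230.2)]
def res(q,fz):
    T=q if fz else np.r_[q[:3],0]; w=lambda X:proj(p,tf(T,np.array(X))+[0,0,T[3]])
    o=[]
    for y,c,r in L:
        u=w([(-.1,y/1e3,.11),(.05,y/1e3,.11)]); o.append(np.interp(c,u[::-1,0] if u[0,0]>u[1,0] else u[:,0],u[::-1,1] if u[0,0]>u[1,0] else u[:,1])-r)
    for x,r,c in V:
        u=w([(x/1e3,-.085,.1),(x/1e3,.085,.1)]); o.append(np.interp(r,u[:,1],u[:,0])-c)
    o+=list((w([(0,-.045,.135),(0,.045,.135)])-[(277.7,145.3),(281,218.3)]).ravel())
    return np.array(o)
for fz in(0,1):
    r=least_squares(res,[.59,-.068,-1.6,0],args=(fz,)); q=r.x; print(q,np.degrees(q[2]),r.fun.round(1).tolist())
    if not fz: q[3]=0
    X=np.array([(-.065,.09,.1),(-.065,0,.1),(-.065,-.09,.1),(0,.045,.135),(0,-.045,.135)]); print((tf(q,X)+[0,0,q[3]]).round(4).tolist())
    if not fz: np.save("p.npy",q[:3])
    print("top",proj(D["top"],tf(q,X)[3:]).round(1).tolist(),"side",proj(D["side"],tf(q,X)[3:]).round(1).tolist())
```

```text
[ 0.597114   -0.06552478 -1.60402356  0.        ] -91.90378032647519 [0.2, 0.4, -1.0, -0.7, 0.0, 0.0, -0.6, -0.7, 0.3, 0.2, 0.4, 1.0, 0.9, -1.3, 0.5, -1.3, 1.9]
[[0.6892, -0.0036, 0.1], [0.5993, -0.0006, 0.1], [0.5093, 0.0024, 0.1], [0.6421, -0.067, 0.135], [0.5521, -0.064, 0.135]]
top [[372.6, 180.2], [369.1, 214.8]] side [[384.6, 208.5], [345.6, 221.8]]
[ 5.97114238e-01 -6.55249467e-02 -1.60402326e+00 -1.41348093e-06] -91.90376284348122 [0.2, 0.4, -1.0, -0.7, 0.0, 0.0, -0.6, -0.7, 0.3, 0.2, 0.4, 1.0, 0.9, -1.3, 0.5, -1.3, 1.9]
[[0.6892, -0.0036, 0.1], [0.5993, -0.0006, 0.1], [0.5093, 0.0024, 0.1], [0.6421, -0.067, 0.135], [0.5521, -0.064, 0.135]]
top [[372.6, 180.2], [369.1, 214.8]] side [[384.6, 208.5], [345.6, 221.8]]
```

Call:
apply_moves:
  targets:
    - [[9,15,-50],[0,0,0.007]]
    - [[9,15,-100],[0,0,0.007]]
    - [[9,15,-140],[0,0,0.007]]
    - [[9,15,-170],[0,0,0.007]]
    - [[9,15,-170],[0,0,0.007]]
    - [[9,15,-170],[0,0,0.007]]
  hand: 62

```text
time_s: 3.15
tool_pos: [0.5972, 0.0058, 0.1589]
tool_rot: [180.0, -0.0, 178.5]
force: [-0.0, 0.2, 0.8]
grip_width: 0.0621
```

Run:
```python
from h import *
from cell import env
import cv2
o,p=wcam(env); print(o["tool_pos"],o["tool_rot"],o["qpos"].round(1))
q=np.load("p.npy"); X=np.array([(-.065,-.06,.12),(-.065,-.09,.11),(0,-.045,.135),(-.065,-.102,.11),(.065,-.06,.1),(-.085,-.03,.1),(-.045,-.03,.1)])
print(proj(p,tf(q,X)).round(1).tolist())
im=p["image"][:,:,::-1].copy()
for u in proj(p,tf(q,X)): cv2.circle(im,tuple(int(v) for v in u.round()),2,(0,0,255),-1)
pickle.dump(p,open("w2.pkl","wb")); cv2.imwrite("pics/w2.png",im)
```

```text
[0.59721802 0.00579684 0.1588943 ] [ 1.79957387e+02 -3.36973384e-03  1.78518201e+02] [-29.3  15.4  31.   96.8  -8.4  70.1  92.2]
[[310.1, 135.8], [310.5, 87.3], [202.0, 161.9], [310.5, 67.3], [125.5, 132.4], [338.4, 176.0], [283.4, 175.6]]
```

View pics/w2.png

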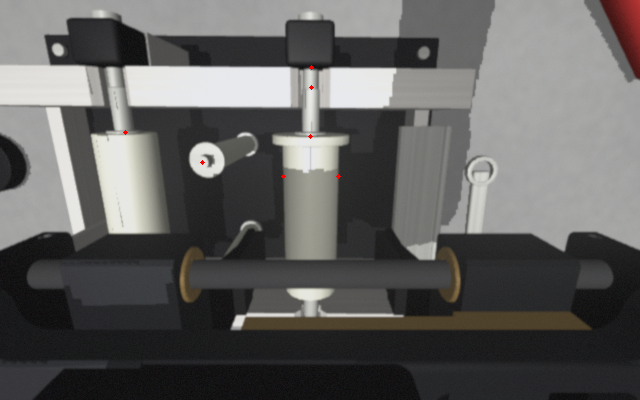

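w2 shows the projected points lying on the roller (flange at (310,135), axis column 311), agreeing to ~1 px; the near post is 4 px off. Descending and gripping.

Call:
apply_moves:
  targets:
    - [[2,-7,-20],[0,0,-0.007]]
    - [[2,-7,-50],[0,0,-0.007]]
    - [[2,-7,-70],[0,0,-0.007]]
    - [[2,-7,-78],[0,0,-0.007]]
    - [[2,-7,-78],[0,0,-0.007]]
    - [[2,-7,-78],[0,0,-0.007]]

```text
time_s: 3.8
tool_pos: [0.6008, -0.0025, 0.0823]
tool_rot: [180.0, 0.2, 178.0]
force: [0.5, -0.5, 0.0]
grip_width: 0.0623
```

Call:
apply_moves:
  targets:
    - [[0,0,0],[0,0,0]]
    - [[0,0,0],[0,0,0]]
    - [[0,0,0],[0,0,0]]
    - [[0,0,0],[0,0,0]]
  hand: 30
  squeeze: 20

```text
time_s: 4.2
tool_pos: [0.5997, -0.0012, 0.0807]
tool_rot: [179.9, 0.0, 178.0]
force: [-0.7, 2.0, 1.9]
grip_width: 0.0396
```

Call:
apply_moves:
  targets:
    - [[0,0,0],[0,0,0]]
    - [[0,0,0],[0,0,0]]
    - [[-3,0.1,0],[0,0,0]]
    - [[-6,0.2,0],[0,0,0]]
    - [[-8,0.3,0],[0,0,0]]
    - [[-8,0.3,0],[0,0,0]]
    - [[-8,0.3,0],[0,0,0]]
  squeeze: 45

```text
time_s: 4.9
tool_pos: [0.5952, -0.0016, 0.0813]
tool_rot: [179.9, 0.5, 178.0]
force: [8.7, 3.9, -2.3]
grip_width: 0.0391
```

Call:
apply_moves:
  targets:
    - [[-1.5,0.5,0],[0,0,0]]
    - [[-2,0.5,0],[0,0,0]]
    - [[-2,0.5,0],[0,0,0]]
    - [[-2,0.5,0],[0,0,0]]

```text
time_s: 5.3
tool_pos: [0.5938, -0.0015, 0.0814]
tool_rot: [180.0, 0.6, 178.0]
force: [10.2, 2.5, -3.4]
grip_width: 0.0388
```

Run:
```python
from h import *
from cell import env
import cv2
for i in range(3):
    o,p=wcam(env); print(o["time_s"],o["tool_pos"].round(4),o["tool_rot"].round(2),o["force"].round(1))
g=cv2.imread("pics/w2.png")
q=np.load("p.npy")
im=p["image"][:,:,::-1].copy(); cv2.imwrite("pics/w3.png",im)
pickle.dump(p,open("w3.pkl","wb"))
from h import *
t=cv2.cvtColor(p["image"],cv2.COLOR_RGB2GRAY).astype(float)
c=proj(p,tf(q,np.array([(-.065,-.078,.11),(-.065,-.06,.127),(-.065,-.067,.127)])));print(c.round(1).tolist())
c0=int(round(c[0,0])); print(np.round(t[60:200,c0-1:c0+2].mean(1)).astype(int).tolist())
```

```text
5.3 [ 0.5938 -0.0015  0.0814] [179.97   0.57 177.98] [10.2  2.5 -3.4]
5.35 [ 0.5938 -0.0015  0.0814] [179.97   0.57 177.98] [ 9.9  3.7 -3.2]
5.4 [ 0.5938 -0.0015  0.0814] [179.97   0.57 177.98] [ 9.5  2.9 -2.1]
[[321.6, 111.5], [321.9, 161.2], [321.9, 142.4]]
[206, 206, 207, 206, 206, 200, 199, 212, 224, 228, 228, 228, 228, 228, 227, 227, 227, 227, 227, 226, 227, 226, 226, 226, 225, 225, 225, 225, 225, 225, 224, 224, 224, 224, 223, 223, 222, 223, 222, 222, 222, 221, 221, 220, 220, 220, 219, 220, 219, 219, 219, 218, 218, 218, 218, 218, 217, 217, 217, 217, 216, 216, 216, 215, 215, 215, 215, 215, 215, 214, 213, 214, 213, 213, 207, 181, 149, 174, 212, 217, 203, 161, 114, 104, 138, 197, 225, 231, 231, 231, 231, 232, 231, 231, 231, 231, 231, 231, 229, 223, 219, 219, 220, 220, 219, 219, 220, 220, 220, 220, 220, 220, 220, 219, 219, 219, 220, 220, 220, 219, 220, 220, 218, 212, 201, 198, 198, 198, 198, 198, 197, 197, 198, 198, 198, 203, 219, 229, 231, 227]
```

View pics/w3.png

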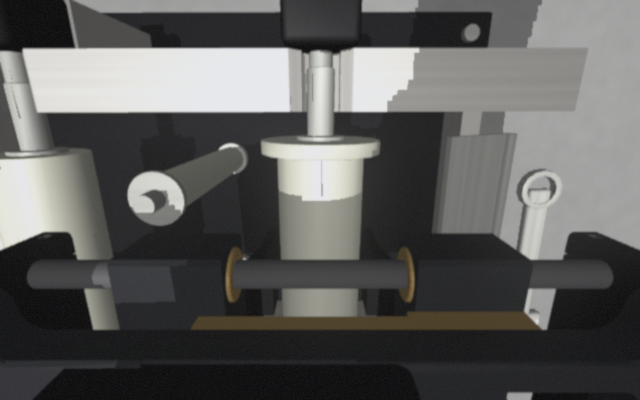

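w3: the flange (rows 138–157) has moved toward the spring plate; TCP moved ~6 mm, force ~10 N. I'll add 1.5 mm more margin and then lift slowly.

Call:
apply_moves:
  targets:
    - [[-2,0,0],[0,0,0]]
    - [[-2,0,0],[0,0,0]]
    - [[-2,0,3],[0,0,0]]
    - [[-2,0,6],[0,0,0]]
    - [[-2,0,9],[0,0,0]]
    - [[-2,0,9],[0,0,0]]

```text
time_s: 6.05
tool_pos: [0.5921, -0.0022, 0.0904]
tool_rot: [-180.0, 0.6, 178.0]
force: [11.3, 1.8, -5.7]
grip_width: 0.0391
```

Call:
apply_moves:
  targets:
    - [[0,0,6],[0,0,0]]
    - [[0,0,14],[0,0,0]]
    - [[0,0,25],[0,0,0]]
    - [[0,0,50],[0,0,0]]
    - [[0,0,90],[0,0,0]]
    - [[0,0,130],[0,0,0]]
    - [[0,0,140],[0,0,0]]
    - [[0,0,140],[0,0,0]]

```text
time_s: 6.85
tool_pos: [0.5878, -0.003, 0.2299]
tool_rot: [-180.0, 0.1, 177.9]
force: [0.7, -0.1, -4.8]
grip_width: 0.0389
```

Run:
```python
from h import *
from cell import env
import cv2
o,p=wcam(env); print(o["tool_pos"].round(4),o["tool_rot"].round(2),o["qpos"].round(1),o["force"].round(1),o["grip_width"])
cv2.imwrite("pics/w4.png",p["image"][:,:,::-1]); pickle.dump(p,open("w4.pkl","wb"))
```

```text
[ 0.5878 -0.003   0.2299] [-1.7997e+02  1.1000e-01  1.7795e+02] [-30.   11.3  32.   92.9  -6.1  77.4  90.7] [ 0.7 -0.1 -4.8] 0.03891611895293866
```

View pics/w4.png

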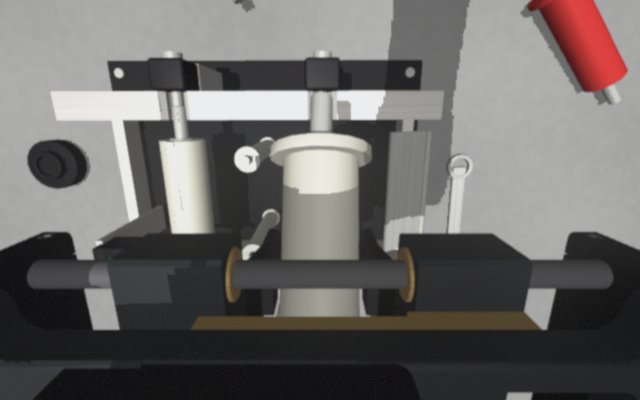

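```bash
cat >> h.py <<'E'
def rollpts(d,h,th,v=0):
    # roller in tool frame: centre at tool x=d, z=-19mm+h ; flange end pitch th (tool), returns curves in tool frame
    a=np.array([np.cos(th),0,np.sin(th)]); n=np.array([-np.sin(th),0,np.cos(th)]); b=np.array([0,1,0.])
    c=np.array([d,v,-.019+h]); t=np.linspace(0,2*np.pi,60)
    return lambda s,r: c+s*a+r*(np.cos(t)[:,None]*b+np.sin(t)[:,None]*n)
def projt(p,X):
    q=np.linalg.inv(p["mount"])@np.c_[X,np.ones(len(X))].T; q=p["camera_matrix"]@q[:3]; return (q[:2]/q[2]).T
E
python3 - <<'E'
from h import *
import cv2
out=[]
for n,par in (("w3",(0,0,0)),("w4",(0,0,0))):
    p=pickle.load(open(n+".pkl","rb")); S=5
    im=cv2.resize(p["image"][60:190,250:390],None,fx=S*.55,fy=S*.8,interpolation=cv2.INTER_CUBIC)[:,:,::-1].copy()
    print(n, "tool +x is image", projt(p,np.array([(0.0,0,-.019),(.09,0,-.019),(-.09,0,-.019)])).round(1).tolist())
    sg=1
    R=rollpts(*par)
    for s,r,col in ((sg*.06,.027,(0,0,255)),(sg*.054,.027,(0,255,0)),(sg*.09,.006,(255,0,0)),(sg*.06,.006,(255,0,255))):
        u=(projt(p,R(s,r))-(250,60))*(S*.55,S*.8)
        cv2.polylines(im,[u.round().astype(int)],True,col,1)
    out.append(im)
cv2.imwrite("pics/cmp.png",np.hstack(out)); print(np.hstack(out).shape)
E
```

```text
w3 tool +x is image [[319.2, 259.2], [319.2, 68.9], [319.2, 399.2]]
w4 tool +x is image [[319.2, 259.2], [319.2, 68.9], [319.2, 399.2]]
(520, 770, 3)
```

View pics/cmp.png

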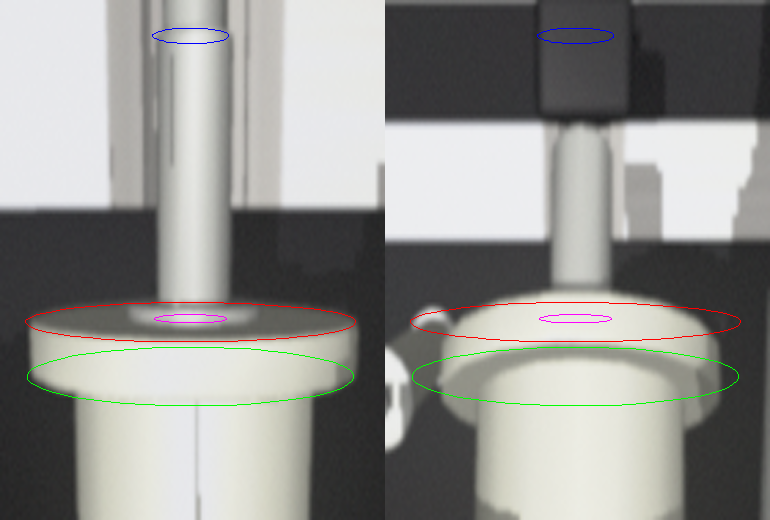

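Run:
```python
from h import *
p=pickle.load(open("w4.pkl","rb"))
def m(x):
    R=rollpts(x[0],x[1],x[2]); i=projt(p,R(.054,.027)); o=projt(p,R(.06,.027)); t=projt(p,R(.09,.006))
    return np.array([np.r_[i,o][:,0].max()-np.r_[i,o][:,0].min(),o[:,1].min(),t[:,1].min(),2*0+t[:,0].max()-t[:,0].min()])
M=np.array([101.8,132.5,90.5,20.5])
for th in (0,.1,.2,.3,.4): print(th,m((0,0,th)).round(1))
r=least_squares(lambda x:np.r_[m(x)-M,x[0]*300,x[1]*300],[0,0,.2]); print(r.x,m(r.x).round(1))
```

```text
0 [120.1 135.5  66.9  27.8]
0.1 [115.3 137.6  69.5  26.1]
0.2 [110.7 132.   73.9  24.6]
0.3 [106.5 128.5  79.6  23.2]
0.4 [102.9 126.7  86.5  21.9]
[-0.00245384  0.00165621  0.38703785] [101.9 132.2  90.7  21.8]
```

In w3 the model fits the roller in hand with ~0 mm offset. In w4 the roller has pivoted in the pads: flange end ~22° down. I'll flip it (lowest point ≥ 0.20 m, above the posts at 0.135), then level it by pressing the flange journal down on the keeper's top.

Call:
apply_moves:
  targets:
    - [[0,0,5],[0,0,-0.08]]
    - [[0,0,10],[0,0,-0.2]]
    - [[0,0,10],[0,0,-0.34]]
    - [[0,0,10],[0,0,-0.48]]
    - [[0,0,10],[0,0,-0.62]]
    - [[0,0,10],[0,0,-0.76]]
    - [[0,0,10],[0,0,-0.9]]
    - [[0,0,10],[0,0,-1.04]]
  squeeze: 60

```text
time_s: 7.7
tool_pos: [0.5855, -0.0022, 0.2357]
tool_rot: [-179.7, -0.1, 118.1]
force: [0.1, 0.4, -2.6]
grip_width: 0.0385
```

Call:
apply_moves:
  targets:
    - [[0,0,0],[0,0,-0.14]]
    - [[0,0,0],[0,0,-0.28]]
    - [[0,0,0],[0,0,-0.42]]
    - [[0,0,0],[0,0,-0.56]]
    - [[0,0,0],[0,0,-0.7]]
    - [[0,0,0],[0,0,-0.84]]
    - [[0,0,0],[0,0,-0.98]]
    - [[0,0,0],[0,0,-1.1]]

```text
time_s: 8.5
tool_pos: [0.5855, -0.0022, 0.2358]
tool_rot: [-179.8, 0.3, 55.1]
force: [-0.3, -0.1, -3.4]
grip_width: 0.0388
```

Call:
apply_moves:
  targets:
    - [[0,0,0],[0,0,-0.14]]
    - [[0,0,0],[0,0,-0.28]]
    - [[0,0,0],[0,0,-0.42]]
    - [[0,0,0],[0,0,-0.56]]
    - [[0,0,0],[0,0,-0.7]]
    - [[0,0,0],[0,0,-0.84]]
    - [[0,0,0],[0,0,-0.96]]
    - [[0,0,0],[0,0,-1.0]]

```text
time_s: 9.3
tool_pos: [0.5856, -0.0022, 0.236]
tool_rot: [179.9, 0.3, -2.1]
force: [0.6, -0.3, -2.0]
grip_width: 0.0389
```

Run:
```python
from h import *
from cell import env
import cv2
o,p=wcam(env); print(o["tool_pos"].round(4),o["tool_rot"].round(2),o["qpos"].round(1),o["force"].round(1),o["grip_width"])
cv2.imwrite("pics/w5.png",p["image"][:,:,::-1]); pickle.dump(p,open("w5.pkl","wb"))
q=np.load("p.npy"); Rt=Rn.from_euler("xyz",o["tool_rot"],degrees=True).as_matrix()
w=np.array([0,0,0.])+o["tool_pos"]-np.array([0,0,-.019]); 
print("grasp in feeder",(np.linalg.inv(F(q))@np.r_[o["tool_pos"]-.019*Rt[:,2],1])[:3].round(4),"target yaw",np.degrees(q[2])+90)
```

```text
[ 0.5856 -0.0022  0.236 ] [179.88   0.29  -2.12] [-47.9  14.4  54.   92.9 -11.7  79.  -84.5] [ 0.6 -0.3 -2. ] 0.03894254579441486
grasp in feeder [-0.0629 -0.0135  0.255 ] target yaw -1.9037803264751858
```

Call:
apply_moves:
  targets:
    - [[19,1,-20],[0,0,0.004]]
    - [[19,1,-50],[0,0,0.004]]
    - [[19,1,-75],[0,0,0.004]]
    - [[19,1,-85],[0,0,0.004]]
    - [[19,1,-93],[0,0,0.004]]
    - [[19,1,-100],[0,0,0.004]]
    - [[19,1,-106],[0,0,0.004]]
    - [[19,1,-112],[0,0,0.004]]

```text
time_s: 10.15
tool_pos: [0.6063, -0.001, 0.1282]
tool_rot: [-180.0, 0.0, -1.7]
force: [-8.6, -0.5, 6.0]
grip_width: 0.0389
```

Run:
```python
from h import *
from cell import env
import cv2
o,p=wcam(env); print(o["tool_pos"].round(4),o["tool_rot"].round(2),o["force"].round(1),o["wrist_torque"].round(2))
cv2.imwrite("pics/w6.png",p["image"][40:260,180:460,::-1].repeat(2,0).repeat(2,1)); pickle.dump(p,open("w6.pkl","wb"))
```

```text
[ 0.6063 -0.001   0.1282] [-179.96    0.     -1.67] [-8.6 -0.5  6. ] [-0.02  1.43 -0.02]
```

View pics/w6.png

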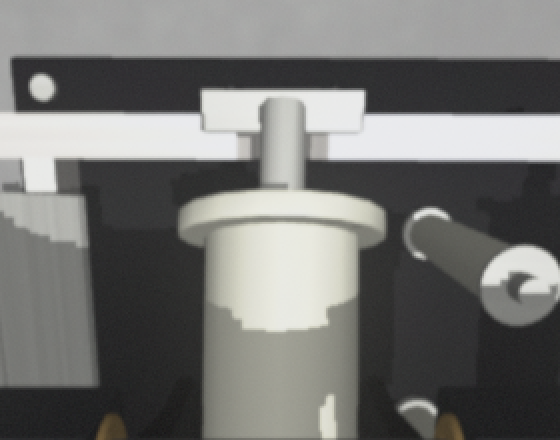

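w6: the journal tip sits on top of the keeper (keeper at rows 90–131, tip at (283,100)), as wanted. Continuing down.

Call:
apply_moves:
  targets:
    - [[-2,0,-5],[0,0,0]]
    - [[-4,0,-10],[0,0,0]]
    - [[-5,0,-15],[0,0,0]]
    - [[-6,0,-20],[0,0,0]]
    - [[-6,0,-25],[0,0,0]]
    - [[-6,0,-29],[0,0,0]]
    - [[-6,0,-29],[0,0,0]]

```text
time_s: 10.9
tool_pos: [0.6, -0.001, 0.0974]
tool_rot: [180.0, 0.1, -1.7]
force: [-3.4, -1.1, 2.3]
grip_width: 0.0388
```

Run:
```python
from h import *
from cell import env
import cv2
o,p=wcam(env); print(o["tool_pos"].round(4),o["tool_rot"].round(2),o["force"].round(1),o["wrist_torque"].round(2))
pickle.dump(p,open("w7.pkl","wb")); S=4
im=cv2.resize(p["image"][50:190,220:420],None,fx=S,fy=S,interpolation=cv2.INTER_CUBIC)[:,:,::-1].copy()
R=rollpts(0,0,0)
for s,r,col in ((.06,.027,(0,0,255)),(.054,.027,(0,255,0)),(.09,.006,(255,0,0)),(.06,.006,(255,0,255))):
    cv2.polylines(im,[((projt(p,R(s,r))-(220,50))*S).round().astype(int)],True,col,1)
cv2.imwrite("pics/w7.png",im)
```

```text
[ 0.6    -0.001   0.0974] [ 1.7997e+02  6.0000e-02 -1.6800e+00] [-3.4 -1.1  2.3] [-0.19  0.51 -0.13]
```

View pics/w7.png

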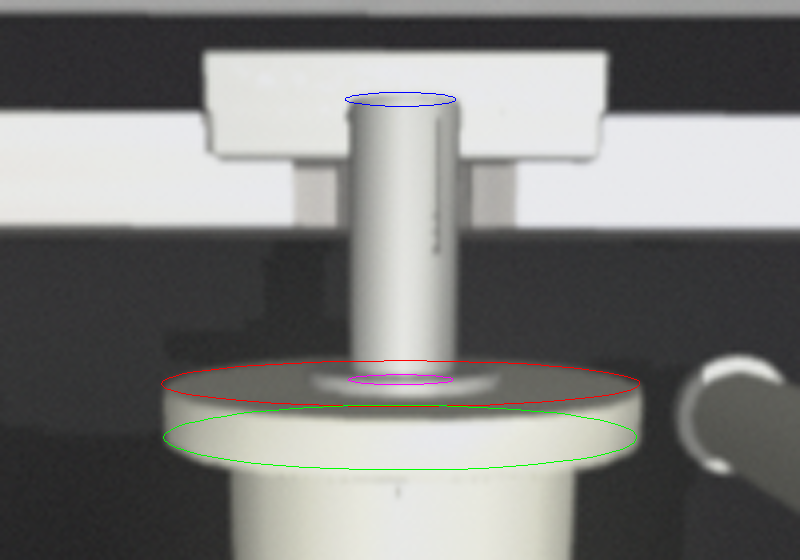

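w7: roller level in hand, model outline matching with ~0 mm offset. Now raise, tilt the keeper end up 10°, and hover above the notch.

Call:
apply_moves:
  targets:
    - [[3,0,12],[0,0,0]]
    - [[6,0,25],[-0.003,-0.09,-0.004]]
    - [[10.5,-0.5,25],[-0.006,-0.175,-0.004]]
    - [[10.5,-0.5,25],[-0.006,-0.175,-0.004]]
    - [[10.5,-0.5,25],[-0.006,-0.175,-0.004]]
    - [[10.5,-0.5,25],[-0.006,-0.175,-0.004]]

```text
time_s: 11.55
tool_pos: [0.6115, -0.0009, 0.1235]
tool_rot: [179.9, -10.0, -1.9]
force: [-0.2, -0.6, -3.3]
grip_width: 0.0385
```

Call:
apply_moves:
  targets:
    - [[-1,0,-6],[0,0,0]]
    - [[-1,0,-12],[0,0,0]]
    - [[-1,0,-18],[0,0,0]]
    - [[-1,0,-22],[0,0,0]]
    - [[-1,0,-25],[0,0,0]]
    - [[-1,0,-25],[0,0,0]]

```text
time_s: 12.15
tool_pos: [0.6095, -0.0015, 0.0976]
tool_rot: [179.9, -10.0, -1.9]
force: [-0.3, 0.6, -3.9]
grip_width: 0.0387
```

Call:
apply_moves:
  targets:
    - [[-3,0,0],[0,0,0]]
    - [[-6,0.2,0],[0,0,0]]
    - [[-9,0.3,0],[0,0,0]]
    - [[-12,0.4,0],[0,0,0]]
    - [[-15,0.5,0],[0,0,0]]
    - [[-15,0.5,0],[0,0,0]]
    - [[-15,0.5,0],[0,0,0]]

```text
time_s: 12.85
tool_pos: [0.5988, -0.0012, 0.1008]
tool_rot: [180.0, -10.6, -1.9]
force: [7.5, -0.5, -3.6]
grip_width: 0.0388
```

Call:
apply_moves:
  targets:
    - [[-3,0,-1],[0,0,0]]
    - [[-6,0,-2],[0,0,0]]
    - [[-6,0,-2],[0,0,0]]
    - [[-6,0,-2],[0,0,0]]

```text
time_s: 13.25
tool_pos: [0.5944, -0.0011, 0.0998]
tool_rot: [180.0, -10.8, -1.9]
force: [11.0, -0.6, -2.5]
grip_width: 0.0386
```

Run:
```python
from h import *
from cell import env
import cv2
o,p=wcam(env); print(o["tool_pos"].round(4),o["tool_rot"].round(2),o["force"].round(1),o["wrist_torque"].round(2))
pickle.dump(p,open("w8.pkl","wb")); S=4
im=cv2.resize(p["image"][50:190,220:420],None,fx=S,fy=S,interpolation=cv2.INTER_CUBIC)[:,:,::-1].copy()
R=rollpts(0,0,0)
for s,r,col in ((.06,.027,(0,0,255)),(.054,.027,(0,255,0)),(.09,.006,(255,0,0)),(.06,.006,(255,0,255))):
    cv2.polylines(im,[((projt(p,R(s,r))-(220,50))*S).round().astype(int)],True,col,1)
cv2.imwrite("pics/w8.png",im)
```

```text
[ 0.5944 -0.0011  0.0998] [180.   -10.77  -1.91] [11.  -0.6 -2.5] [-0.19 -1.76  0.03]
```

View pics/w8.png

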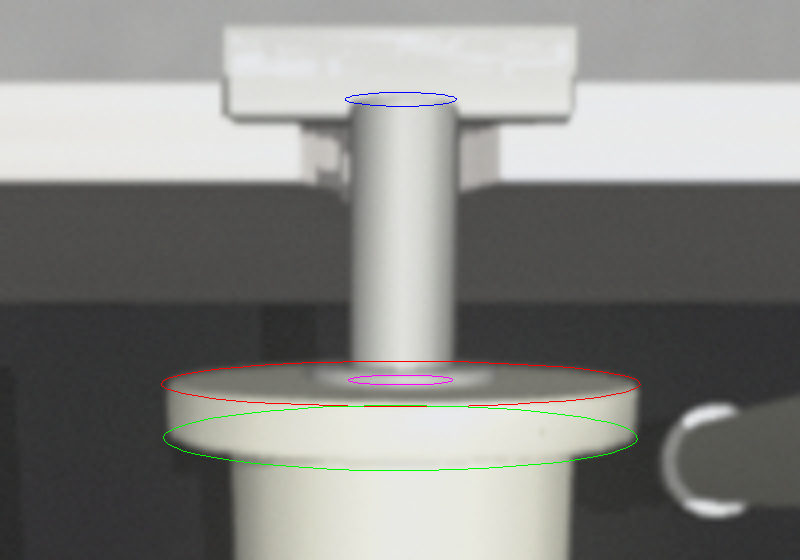

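w8: journal tip is clear of the keeper lip, roller offset in hand ≈ 0; 11 N agrees with ~8 mm compression. Lowering the keeper end.

Call:
apply_moves:
  targets:
    - [[-0.5,0,-4],[0.001,0.035,0]]
    - [[-1,0,-8],[0.003,0.07,0]]
    - [[-1.5,0,-12],[0.004,0.105,0]]
    - [[-2,0,-16],[0.005,0.14,0]]
    - [[-2,0,-18],[0.006,0.165,0]]
    - [[-2,0,-18],[0.006,0.165,0]]
    - [[-2,0,-18],[0.006,0.165,0]]

```text
time_s: 14.0
tool_pos: [0.5934, -0.0009, 0.0817]
tool_rot: [180.0, -1.4, -1.9]
force: [10.1, -0.9, 0.9]
grip_width: 0.0388
```

Run:
```python
from h import *
from cell import env
import cv2
o,p=wcam(env); print(o["tool_pos"].round(4),o["tool_rot"].round(2),o["force"].round(1),o["wrist_torque"].round(2))
pickle.dump(p,open("w9.pkl","wb")); S=4
im=cv2.resize(p["image"][50:190,220:420],None,fx=S,fy=S,interpolation=cv2.INTER_CUBIC)[:,:,::-1].copy()
R=rollpts(0,0,0)
for s,r,col in ((.06,.027,(0,0,255)),(.054,.027,(0,255,0)),(.09,.006,(255,0,0)),(.06,.006,(255,0,255))):
    cv2.polylines(im,[((projt(p,R(s,r))-(220,50))*S).round().astype(int)],True,col,1)
cv2.imwrite("pics/w9.png",im)
```

```text
[ 0.5934 -0.0009  0.0817] [179.99  -1.37  -1.86] [10.1 -0.9  0.9] [-0.13 -1.98  0.07]
```

View pics/w9.png

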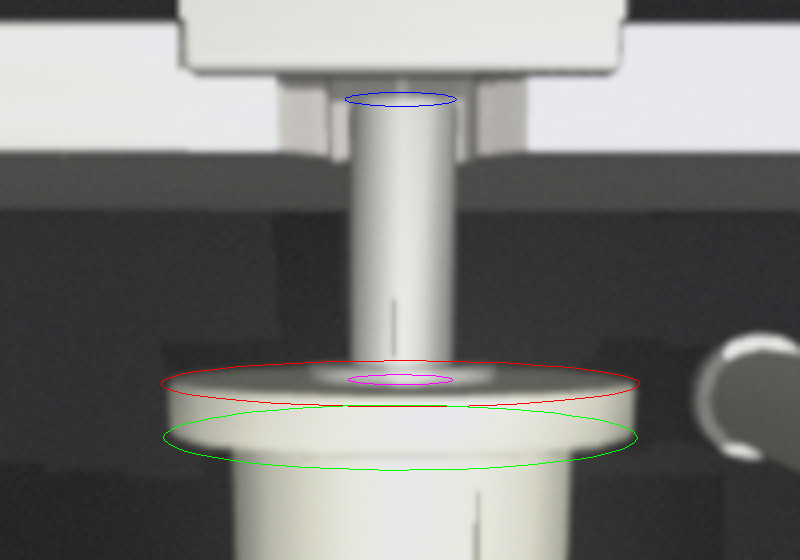

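w9: the journal is down in the notch with its tip just short of the lip (row ~100 vs lip edge ~75). Now ease it toward the keeper.

Call:
apply_moves:
  targets:
    - [[2,0,-1],[0,0.01,0]]
    - [[4,-0.1,-1],[0,0.015,0]]
    - [[6,-0.2,-1],[0,0.015,0]]
    - [[8,-0.2,-1],[0,0.015,0]]
    - [[10,-0.3,-1],[0,0.015,0]]
    - [[11,-0.3,-1],[0,0.015,0]]
    - [[11,-0.3,-1],[0,0.015,0]]

```text
time_s: 14.75
tool_pos: [0.5986, -0.0011, 0.081]
tool_rot: [-179.9, 0.2, -1.8]
force: [-8.4, 0.7, 18.3]
grip_width: 0.0391
```

Call:
apply_moves:
  targets:
    - [[-1.5,0,1],[0,0,0]]
    - [[-1.5,0,1],[0,0,0]]
    - [[-1.5,0,1],[0,0,0]]
  squeeze: 10

```text
time_s: 15.05
tool_pos: [0.5991, -0.0012, 0.0808]
tool_rot: [-180.0, -0.1, -1.9]
force: [1.4, -0.8, 7.4]
grip_width: 0.0396
```

Call:
apply_moves:
  targets:
    - [[0,0,0],[0,0,0]]
    - [[0,0,0],[0,0,0]]
    - [[0,0,0],[0,0,0]]
    - [[0,0,0],[0,0,0]]
  hand: 62

```text
time_s: 15.45
tool_pos: [0.5958, -0.0011, 0.0778]
tool_rot: [180.0, 0.4, -1.9]
force: [0.9, -0.4, 0.6]
grip_width: 0.0594
```

Run:
```python
from h import *
from cell import env
import cv2
o,p=wcam(env); print(o["tool_pos"].round(4),o["tool_rot"].round(2),o["force"].round(1),o["grip_width"])
pickle.dump(p,open("w10.pkl","wb"))
cv2.imwrite("pics/w10.png",cv2.resize(p["image"][30:240,190:450],None,fx=3,fy=2.8,interpolation=cv2.INTER_CUBIC)[:,:,::-1])
```

```text
[ 0.5958 -0.0011  0.0778] [179.96   0.35  -1.9 ] [ 0.9 -0.4  0.6] 0.059419280313773325
```

Call:
apply_moves:
  targets:
    - [[0,0,20],[0,0,0]]
    - [[0,0,60],[0,0,0]]
    - [[0,0,100],[0,0,0]]
    - [[0,0,150],[0,0,0]]
    - [[0,0,200],[0,0,0]]
    - [[0,0,240],[0,0,0]]
    - [[0,0,240],[0,0,0]]
    - [[0,0,240],[0,0,0]]

```text
time_s: 16.3
tool_pos: [0.5966, -0.0014, 0.3188]
tool_rot: [180.0, 0.2, -1.9]
force: [-0.2, 0.5, -1.7]
grip_width: 0.0621
```

Run:
```python
from h import *
from cell import env
import cv2
o,p=wcam(env); print(o["time_s"],o["tool_pos"].round(4),o["tool_rot"].round(2),o["force"].round(1))
pickle.dump(p,open("w11.pkl","wb")); q=np.load("p.npy"); g=cv2.cvtColor(p["image"],cv2.COLOR_RGB2GRAY).astype(float)
for t in ("roller_a",):
    for r in env.regions_of(p,t)[:4]: print(t,round(r["conf"],2),np.round(r["rect"]).tolist())
n=["keepl top edge y85 z113","keepl y85 x-43","plate in78","plate out90","plateS-78","plateS-102","flange face top y60","flange inner y54 top","body plain end y-60 top","rb flange in54","rb y60"]
X=np.array([(-65,85,113),(-43,85,113),(-100,78,110),(-100,90,110),(-100,-78,110),(-100,-102,110),(-65,60,127),(-65,54,127),(-65,-60,120),(65,54,127),(65,60,127)])/1e3
u=proj(p,tf(q,X)); [print(a,b) for a,b in zip(n,u.round(1).tolist())]
def edges(v,i0):
    d=np.convolve(v,[1,0,-1],"same")/2; return [(i0+i,int(d[i])) for i in range(2,len(d)-2) if abs(d[i])>9 and abs(d[i])==np.abs(d[i-1:i+2]).max()]
for lab,x in (("colA off-axis",-.083),("colA+",-.047),("colB off",.083),("colB-",.047),("A axis",-.065)):
    c=proj(p,tf(q,np.array([(x,.057,.12)])))[0]; c0=int(round(c[0])); print(lab,c0,edges(g[40:240,c0-1:c0+2].mean(1),40))
for y in (.068,.04,.0,-.04,-.068):
    a=proj(p,tf(q,np.array([(-.1,y,.1),(-.065,y,.1),(-.03,y,.1)]))); r=int(round(a[1,1])); lo,hi=sorted((int(a[0,0]),int(a[2,0]))); 
    if r<235: print("row y",y,r,a[1].round(1),edges(g[r-1:r+2,lo:hi].mean(0),lo))
T=env.read_camera("top"); S=env.read_camera("side"); D=pickle.load(open("d0.pkl","rb"))
cv2.imwrite("pics/topE.png",T["image"][:,:,::-1])
for t in ("puck","bottle","wrench","roller_b"):
    for nm,c in (("top",T),("side",S)): print(nm,t,[(round(r["conf"],2),np.round(r["rect"]).tolist()) for r in env.regions_of(c,t)[:3]])
```

```text
16.3 [ 0.5966 -0.0014  0.3188] [179.99   0.22  -1.91] [-0.2  0.5 -1.7]
roller_a 0.95 [227.0, 1.0, 271.0, 51.0]
roller_a 0.9 [298.0, 102.0, 341.0, 240.0]
roller_a 0.73 [409.0, 98.0, 451.0, 243.0]
roller_a 0.72 [105.0, 222.0, 135.0, 232.0]
keepl top edge y85 z113 [319.0, 101.0]
keepl y85 x-43 [338.3, 101.0]
plate in78 [288.6, 107.4]
plate out90 [288.3, 96.5]
plateS-78 [291.8, 233.9]
plateS-102 [292.2, 251.1]
flange face top y60 [319.0, 124.0]
flange inner y54 top [319.0, 129.5]
body plain end y-60 top [319.0, 223.4]
rb flange in54 [435.1, 129.5]
rb y60 [435.7, 124.0]
colA off-axis 303 [(79, -40), (90, 66), (108, -68), (123, 47), (129, -38), (211, 9), (233, 50)]
colA+ 335 [(79, -40), (90, 67), (108, -67), (123, 53), (129, -21), (144, -17), (233, 50)]
colB off 449 [(79, -43), (90, 64), (108, -68), (123, 60), (129, -58), (211, 10), (233, -18)]
colB- 417 [(79, -40), (90, 64), (100, -16), (102, 17), (108, -66), (123, 40), (129, -13), (223, -22)]
A axis 319 [(79, -40), (90, 65), (100, -12), (144, -23), (207, 25)]
row y 0.068 116 [319.  116.4] [(315, 42), (324, -45)]
row y 0.04 140 [319.  140.2] [(303, 36), (336, -45)]
row y 0.0 173 [319.  172.7] [(303, 28), (335, -22)]
row y -0.04 203 [319.  203.4] [(304, 27), (335, -29)]
row y -0.068 224 [319.  223.9] [(316, 28), (323, -34)]
top puck [(0.74, [450.0, 217.0, 469.0, 235.0])]
side puck [(0.85, [399.0, 345.0, 433.0, 381.0]), (0.68, [338.0, 231.0, 415.0, 266.0])]
top bottle []
side bottle [(0.55, [421.0, 200.0, 437.0, 228.0])]
top wrench [(0.82, [276.0, 153.0, 295.0, 211.0])]
side wrench [(0.56, [308.0, 170.0, 359.0, 196.0]), (0.44, [278.0, 169.0, 454.0, 348.0])]
top roller_b [(0.91, [368.0, 287.0, 395.0, 343.0]), (0.7, [305.0, 96.0, 327.0, 136.0]), (0.69, [220.0, 218.0, 255.0, 278.0])]
side roller_b [(0.95, [223.0, 154.0, 267.0, 196.0]), (0.9, [194.0, 211.0, 248.0, 268.0]), (0.87, [310.0, 188.0, 387.0, 224.0])]
```

Roller_a's flange edges lie in the same rows as roller_b's (123/129, predicted 124/129.5), and its axis is within 1 px of the station at both ends, so it is home. I'm handing in.

```bash
python3 -c "
from cell import env
print(env.sign_off())"
```

```text
the job is handed in; nothing more can be done
None
```

I turned roller_a (left station) end for end and put it back in the same notches, with its flange under the keeper. I handed the job in at about 17 s; no verdict is reported, so success rests on the checks below.

**What I did:** I pushed it about 7 mm against the plunger, lifted it out and turned it 180° well above the posts. The plain end went in first at a 10° tilt, then I lowered the keeper end past the lip and eased it back against the keeper.

**Last checks:**
- **Fit:** in the final wrist image its flange edges are in the same rows as roller_b's (123 and 129; predicted 124 and 129.5). Its axis is within about 1 px of the station at both ends.
- **Surroundings:** the puck, wrench and bottle show within about 3 px of where they started, roughly the network's scatter (1 px is about 2.5 mm in the top view). The bottle was found only in the side view.
- **Clearance:** the gripper was about 0.2 m clear of the feeder at hand-in. The largest force I saw was 18 N.

**What went wrong or disagreed:**
- **Roller pivoted:** it drooped about 22° in the jaws on lift-out. I levelled it by pressing its flange journal on the keeper's top, which was not in the plan.
- **Feeder pose:** the first estimate from the overhead pictures was about 12 mm off between base corners and posts. I used the wrist-camera fit instead.
- **Not viewed:** I reached the picture limit, so the final state was checked from image numbers only.
- **Network on roller_b:** in the final top and side images its best hits were mostly the coloured look-alikes, so I judged roller_b from the wrist image edges.

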